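# Turn the order of the hand tools from one rack to the other

## Task

Move the four hand tools (pliers, nippers, screwdriver, hex key) from the aluminium rack with the coloured liners to the empty wooden rack, one tool to a bay, in reverse order: the tool nearest the red end of the aluminium rack goes to the bay farthest from the red end of the wooden rack, and so on, so that the last becomes the first. Lay each tool flat, straight along its bay and in the middle of it (either way round); set the tools down, do not drop them, and leave them all at rest.

Things in the scene. Friction and masses are not known exactly. Their poses are not given: they have to be found in the camera images.
- full_rack: fixed aluminium rack with the tools, at left or right; origin: centre of its underside on the table. 150 mm along x (depth), 320 mm along y (row), four bays centred at y = +120, +40, -40, -120 mm, each tool lying along x. Red end strip at +y, black at -y: 14 mm wide outside y = +-160, 6 mm high, 23 mm at the corners (|x| > 54). 3 mm floor + 3 mm liners: tools lie 6 mm over the table. Ridges as in the wooden rack
- empty_rack: fixed wooden rack, empty at the start; origin, size, bays at y = +120, +40, -40, -120 mm, red end (+y) and black end (-y) as in the aluminium rack. Floor 6 mm over the table. Bays are parted only by ridges 4 mm wide, 14 mm high over the table, at y = +80, 0, -80 mm near the front and back edges (x = -74 to -54 and +54 to +74 mm); the middle is open
- pliers_mid (a point): loose pliers with blue handles, 135 mm long, 44 mm wide over the handles, 12 mm thick, 0.16 kg. Origin: middle of its length and width, half-way up. +y runs along it to the handle end, z up; at the start +y points about to the rack's -x. The handles are about 44 mm wide from y = +10 to +40 mm: grip across both (along its x) at about y = +18
- nippers_mid (a point): loose black nippers, 129 mm long, 44 mm wide over the handles, 12 mm thick, 0.16 kg. Origin: middle of its length and width, half-way up. +y runs along it to the handle end, z up; at the start +y points about to the rack's -x. The handles are about 44 mm wide from y = +10 to +40 mm: grip across both (along its x) at about y = +18
- driver_mid (a point): loose screwdriver with red handle, 161 mm long, 0.07 kg. Origin: middle of its length and width, half-way up. +y runs along it to the handle end, z up; at the start +y points about to the rack's -x. The handle, 18 mm wide to grip and 24 mm high, runs from y = -2 to +76 mm: grip across it (along its x) at about y = +30. The thin shaft is at -y
- hexkey_mid (a point): loose black L-shaped hex key, 79 mm long, 30 mm wide over the short leg, 8 mm thick, 0.03 kg. Origin: middle of its outline, half-way up. +y runs along the long leg away from the short leg, z up; at the start +y points about to the rack's -x. The long leg, 8 mm wide, lies at x = -11 mm; the short leg reaches to x = +15 at y = -35. Grip across the long leg (along its x) at x = -11, y = -3
- orange_liner: fixed orange liner plate in the aluminium rack, 140 x 66 x 3 mm, under the pliers at the start; it stays there and so shows in which bay the pliers started. Origin: centre of its underside; axes parallel to the rack's. The liners' order differs at every start
- green_liner: fixed green liner plate in the aluminium rack, 140 x 66 x 3 mm, under the nippers at the start; it stays there and so shows in which bay the nippers started. Origin: centre of its underside; axes parallel to the rack's. The liners' order differs at every start
- yellow_liner: fixed yellow liner plate in the aluminium rack, 140 x 66 x 3 mm, under the screwdriver at the start; it stays there and so shows in which bay the screwdriver started. Origin: centre of its underside; axes parallel to the rack's. The liners' order differs at every start
- blue_liner: fixed blue liner plate in the aluminium rack, 140 x 66 x 3 mm, under the hex key at the start; it stays there and so shows in which bay the hex key started. Origin: centre of its underside; axes parallel to the rack's. The liners' order differs at every start

How it is judged:
By the outcome, as a careful person would: the job done as asked, in the order asked, and still so for the second after the job is handed in, with the robot touching nothing.
It also fails if it takes over 104 s, if anything falls off the work surface, if the arm or the gripper's body presses on something with over 40 N, if the wrist force passes 120 N, or if a joint passes its speed limit or range.

## Robot

A 6-joint arm with a two-finger parallel gripper is mounted at the origin on a cart in front of the work surface, level with it; the furniture and walls round the work are solid. World frame = base frame: x ahead of the robot, y to its left, z up, the work surface at z = 0. Lengths are in m, angles in rad, forces in N, time in s.
With the tool pointing down it reaches from about 0.325 to 0.9 m from the base axis. Payload 6.1 kg.
Tool frame: the origin (TCP) lies on the centre line of the jaws, within the pads' length; the fingertips stand 25 mm ahead of it and the grasp point (between the pads) lies 6 mm ahead of it (bot.finger_overhang is the distance from the TCP to the fingertips, in m); z points along the fingers, y is the line along which they close (so a half turn about z gives the same grasp; the last joint's range is limited). The gripper opens to 87 mm and grips with 3 to 60 N. Pads are 19 mm wide; open, the fingers measure 117 mm over their backs; the gripper's body (75 mm by 190 mm) begins 51 mm behind the grasp point.
Start: joints at [0.987, 0.22, 1.526, -0, 1.395, -0.126], TCP at [0.276, 0.561, 0.248] pointing down, gripper open.
Joint ranges: [-2.98, 2.98], [-0.91, 2.08], [0.09, 2.57], [-1.24, 4.39], [0.2, 2.65], [-2.68, 2.68]. Speed limits (rad/s): [2.57, 2.57, 3.01, 3.14, 3.14, 3.14].

## Interface

Orientations are given as a rotation vector (axis times angle).
In Python, from bench import bot, get_image, ticket gives the robot as it stands. The module is installed in compiled form; this text tells all that it offers.
- The arm moves only by the tool move_arm, never from a script. Its argument "rows" is one flat list of numbers, 4 for each row, row after row: the shift along the tool's x, y, z in cm, then the turn about the tool's z in units of 5 degrees (1.0 is 5 degrees). In form: [tx, ty, tz, yaw, tx, ty, tz, yaw, ...]. A call has exactly 8 rows; each row is the pose to reach, as a shift and turn from the pose commanded when the call began, along the tool's axes at that moment; what a row does not reach only later rows make up. A row lasts 1/12 s, in which the tool goes at most 41.7 mm and 7.16 degrees, less where a joint would pass 70% of its speed; a pose out of reach is approached as far as the arm can. A call with a gripper value outside its range is refused whole. "grip" is the gripper's target within -1 to 1 (fully open at 1, half-way at 0, shut at -1), set as the call begins (left out, the last holds). The fingers move at their own pace and stop on an object; "squeeze" is the grip in N (left out, the last holds). Time passes only in rows, so rows that repeat a pose let the fingers close, or fill a call up. It gives the time, the measured TCP pose, the force, the opening and the grip force at its end, in the units of the state.
- bot.sense(): the state, without advancing time (a new reading comes with each control period).
- get_image(name): name is "scene" or "top" or "wrist"; returns a dict with "color" (480x640x3 uint8, red, green, blue), "depth" (480x640 float32, m along the optical axis (not along the pixel's ray), 0 where there is no reading), "camera_matrix" (3x3 intrinsics, pixels), "world_to_cam" (4x4, takes a point from world to camera coordinates); the wrist camera has in their place "T_tool_cam" (4x4, takes a point from camera to tool coordinates, whose origin is the TCP and whose axes are the flange's). Camera axes: x right, y down, z forward; pixel columns grow to the right and rows downward; lengths in m; the calibration is good to about 2 mm. A picture is of the moment at which its call begins: read the wrist's pose just before it.
- ticket.sign_off(): hands the job in; it is judged then, once.
The state is a dict: "t": time; "joint_positions": joint angles; "qvel": joint speeds; "joint_efforts": joint torques, N m; "tool_pos": TCP position; "tcp_rot": TCP orientation; "ft_force": force on the tool from outside, world axes, zero at the start; "moment": the same for the moment, N m; "finger_gap": finger opening in m; "grip_force": force on a finger pad.
Only numpy, scipy, OpenCV 4.12 (cv2) and the standard library are available. Lean on these libraries where they do the work, as an engineer would, in place of code of your own. Each camera call takes 0.05 s, during which the arm holds its last target. There are 200 camera calls.

## Working session

There is one attempt and no reset: what is moved stays moved. The work goes in short steps, Python scripts to look and compute and a tool call to move; the robot and the scene stay as the last step left them, time stands still between calls to the robot, and variables do not carry over. Pictures are saved under pics/ and viewed, at most 14 in all, crops included, and the job is handed in when it is done.

Besides the shell and the picture viewer there is one more tool, called after ">>>" by a JSON object that holds its "name" and its "arguments". move_arm: Moves the arm, as the interface text tells. Its arguments: {"type":"object","properties":{"rows":{"type":"array"},"grip":{"type":"number"},"squeeze":{"type":"number"}},"required":["rows"]}

```bash
mkdir -p pics; python3 - <<'E'
from bench import bot,get_image
import cv2,numpy as np
s=bot.sense();print({k:np.round(v,3) for k,v in s.items()})
for n in ("top","scene"):
    d=get_image(n);cv2.imwrite(f"pics/{n}0.png",d["color"][:,:,::-1]);print(n,d["camera_matrix"],np.round(d["world_to_cam"],4))
    np.savez(f"{n}0.npz",**d)
E
```

```text
{'t': np.float64(0.0), 'joint_positions': array([ 0.987,  0.221,  1.528, -0.   ,  1.395, -0.126]), 'qvel': array([-0.001,  0.   ,  0.   ,  0.001, -0.   , -0.001]), 'joint_efforts': array([-1.0000e-03, -4.9462e+01, -3.8737e+01,  7.0000e-02,  5.7000e-02,
       -0.0000e+00]), 'tool_pos': array([0.276, 0.56 , 0.246]), 'tcp_rot': array([-7.130e-01, -3.059e+00,  3.000e-03]), 'ft_force': array([ 0.3  , -0.473,  0.311]), 'moment': array([0.001, 0.048, 0.005]), 'grip_force': np.float64(0.0), 'finger_gap': np.float64(0.087)}
top [[607.3973361    0.         317.61180302]
 [  0.         607.3973361  239.60162205]
 [  0.           0.           1.        ]] [[ 0.0203 -0.9998 -0.0019 -0.0266]
 [-0.9911 -0.0199 -0.1313  0.513 ]
 [ 0.1312  0.0046 -0.9913  1.3059]
 [ 0.      0.      0.      1.    ]]
scene [[542.07849375   0.         313.73338916]
 [  0.         542.07849375 238.5202955 ]
 [  0.           0.           1.        ]] [[ 0.7308 -0.6823  0.0215 -0.3949]
 [-0.2785 -0.3268 -0.9031  0.205 ]
 [ 0.6232  0.654  -0.4288  0.9054]
 [ 0.      0.      0.      1.    ]]
```

View pics/top0.png

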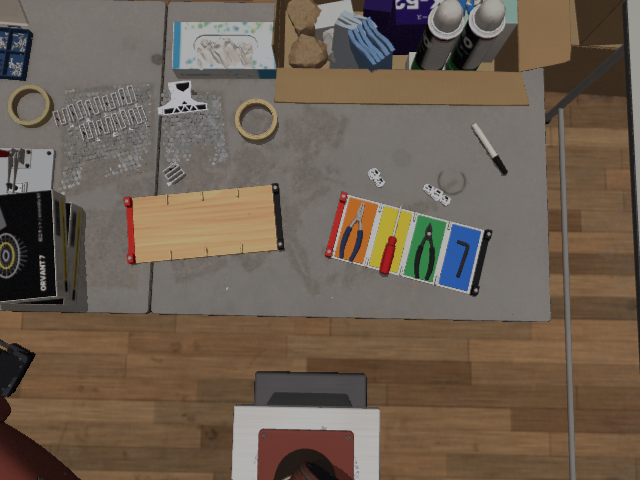

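```bash
cat > h.py <<'E'
import numpy as np,cv2
from scipy.spatial.transform import Rotation as R
LIN={'orange':(8,18),'yellow':(22,32),'green':(50,75),'blue':(102,118)}
def cast(px,K,c2w,z):
    px=np.atleast_2d(px).astype(float)
    d=np.c_[(px-[K[0,2],K[1,2]])/[K[0,0],K[1,1]],np.ones(len(px))]@c2w[:3,:3].T
    o=c2w[:3,3]; return (o+d*((z-o[2])/d[:,2])[:,None])[:,:2]
def big(m,k=5):
    m=cv2.morphologyEx(m.astype(np.uint8),cv2.MORPH_CLOSE,np.ones((k,k)))
    c,_=cv2.findContours(m,cv2.RETR_EXTERNAL,cv2.CHAIN_APPROX_NONE)
    return max(c,key=cv2.contourArea)[:,0]
def rect(p,s=1e4):
    (c,(w,h),a)=cv2.minAreaRect((np.asarray(p)*s).astype(np.float32)); a=np.radians(a)
    if w<h: a+=np.pi/2; w,h=h,w
    a=(a+np.pi/2)%np.pi-np.pi/2
    return np.array(c)/s,np.array([w,h])/s,np.degrees(a)
E
python3 - <<'E'
from h import *
for n in("top","scene"):
    d=np.load(n+"0.npz");K=d["camera_matrix"];c2w=np.linalg.inv(d["world_to_cam"])
    hsv=cv2.cvtColor(d["color"],cv2.COLOR_RGB2HSV)
    roi=np.zeros((480,640),bool)
    if n=="top": roi[170:300,120:500]=1
    else: roi[:]=1
    H,S,V=hsv[...,0],hsv[...,1],hsv[...,2]
    if n=="top": print(hsv[225,350],hsv[215,375],hsv[270,412],hsv[280,450],hsv[225,200])
    for l,(a,b) in LIN.items():
        m=(H>=a)&(H<=b)&(S>170)&(V>90)&roi
        if m.sum()<50: continue
        p=cast(cv2.convexHull(big(m))[:,0],K,c2w,.006); print(n,l,rect(p))
    if n=="top":
        r2=roi.copy(); r2[:,290:]=0
        m=(H>5)&(H<25)&(S>50)&(S<190)&(V>120)&r2
        c=big(m);print("wood",rect(cast(c,K,c2w,.006)), c.min(0),c.max(0))
        for nm,px in (("woodred",(130,230)),("woodblack",(279,216)),("alured",(336,225)),("alublack",(482,262))): print(nm,cast(px,K,c2w,.006))
E
```

```text
[ 12  27 141] [  9  24 148] [ 67 149 128] [109 187 161] [ 19  99 176]
top orange (array([ 0.54046245, -0.10227607]), array([0.13720701, 0.06358721]), np.float64(-13.720474243164045))
top yellow (array([ 0.52161265, -0.17969885]), array([0.13678556, 0.06275836]), np.float64(-13.76143646240236))
top blue (array([ 0.48372891, -0.33509492]), array([0.1368306 , 0.06298347]), np.float64(-13.699058532714872))
wood (array([0.55232124, 0.24228167]), array([0.31982761, 0.15573896]), np.float64(-83.3990168571472)) [132 183] [277 262]
woodred [[0.53048176 0.40789573]]
woodblack [[0.56925627 0.07240918]]
alured [[ 0.55122742 -0.05693121]]
alublack [[ 0.47393018 -0.38522513]]
scene orange (array([ 0.52953965, -0.11797889]), array([0.13976666, 0.06803371]), np.float64(-30.89200592041016))
scene yellow (array([ 0.51754648, -0.18475233]), array([0.13984768, 0.06378873]), np.float64(-11.43635559082031))
scene green (array([ 0.50831982, -0.28727639]), array([0.11795675, 0.03621803]), np.float64(3.5123019218444878))
scene blue (array([ 0.47982568, -0.33833091]), array([0.13657784, 0.06236268]), np.float64(-13.864128112792942))
```

View pics/scene0.png

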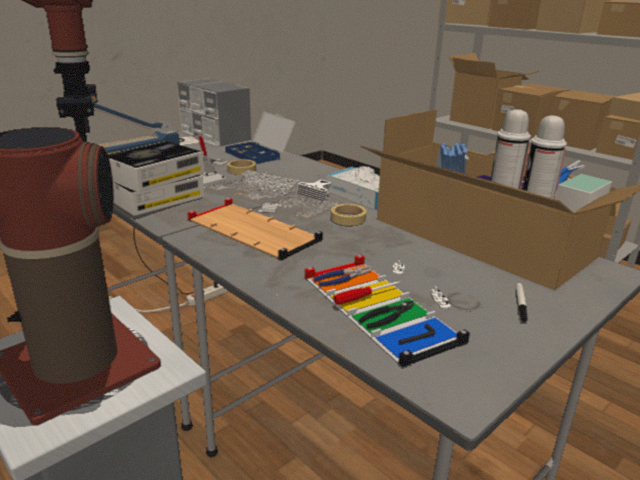

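```bash
cat >> h.py <<'E'
def to(x,y,z,ang,s=None):
    "row from the measured pose to TCP x,y,z with tool y at ang deg (world, mod 180)"
    from bench import bot
    s=s or bot.sense(); r=R.from_rotvec(s["tcp_rot"]).as_matrix()
    p=r.T@(np.array([x,y,z])-s["tool_pos"])
    a0=np.degrees(np.arctan2(r[1,1],r[0,1])); yaw=-((ang-a0+90)%180-90)
    print("t",round(float(s["t"]),2),"pos",s["tool_pos"].round(4),"yang",a0.round(1),"-> row",(p*100).round(2),(yaw/5).round(2),"dist",np.linalg.norm(p).round(3),"tilt",r[:,2].round(3))
E
python3 - <<'E'
from h import *
from bench import get_image
d=get_image("wrist");print(d["camera_matrix"],d["T_tool_cam"].round(3))
to(.55,.24,.33,96.6)
E
```

```text
[[401.84353849   0.         323.02530542]
 [  0.         401.84353849 238.89104674]
 [  0.           0.           1.        ]] [[ 0.001 -0.953 -0.303  0.084]
 [ 1.     0.001  0.     0.   ]
 [-0.    -0.303  0.953 -0.138]
 [ 0.     0.     0.     1.   ]]
t 0.15 pos [0.276  0.5602 0.2466] yang 63.8 -> row [-38.73 -16.63  -8.32] -6.57 dist 0.43 tilt [-0.001 -0.001 -1.   ]
```

```bash
python3 - <<'E'
from h import *
to(.55,.24,.25,96.6)
to(.55,.24,.17,96.6)
E
```

```text
t 0.15 pos [0.276  0.5602 0.2466] yang 63.8 -> row [-38.73 -16.62  -0.32] -6.57 dist 0.421 tilt [-0.001 -0.001 -1.   ]
t 0.15 pos [0.276  0.5602 0.2466] yang 63.8 -> row [-38.74 -16.61   7.68] -6.57 dist 0.428 tilt [-0.001 -0.001 -1.   ]
```

>>> {"name": "move_arm", "arguments": {"rows": [-3.7,-1.6,0,-1,-7.4,-3.2,0,-2,-11,-4.8,0,-3,-15,-6.4,0,-4,-18.6,-8,0,-5,-22,-9.5,1,-6,-26,-11,2,-6.5,-29,-12.5,3,-6.5], "grip": 1}}

```text
t: 0.82
tool_pos: [0.4827, 0.3185, 0.2175]
tcp_rot: [-0.175, 3.136, 0.0]
ft_force: [0.6, 0.6, 0.6]
finger_gap: 0.0871
grip_force: 0.0
```

```bash
python3 - <<'E'
from h import *
to(.55,.24,.17,96.6)
E
```

```text
t 0.82 pos [0.4827 0.3185 0.2175] yang 96.4 -> row [-5.8  -8.55  4.75] -0.04 dist 0.114 tilt [ 0.001  0.    -1.   ]
```

>>> {"name": "move_arm", "arguments": {"rows": [-1.9,-2.8,1.5,0,-3.8,-5.6,3.1,0,-5.6,-8.5,4.7,0,-5.6,-8.5,4.7,0,-5.6,-8.5,4.7,0,-5.6,-8.5,4.7,0,-5.6,-8.5,4.7,0,-5.6,-8.5,4.7,0]}}

```text
t: 1.48
tool_pos: [0.5458, 0.2433, 0.1714]
tcp_rot: [-0.174, 3.136, 0.001]
ft_force: [-0.1, 0.0, -0.1]
finger_gap: 0.0867
grip_force: 0.0
```

```bash
cat >> h.py <<'E'
def wrist(name):
    from bench import bot,get_image
    s=bot.sense(); d=get_image("wrist")
    T=np.eye(4);T[:3,:3]=R.from_rotvec(s["tcp_rot"]).as_matrix();T[:3,3]=s["tool_pos"]
    c2w=T@d["T_tool_cam"]
    cv2.imwrite(f"pics/{name}.png",d["color"][:,:,::-1]); np.savez(name+".npz",c2w=c2w,**d)
    return d["color"],d["camera_matrix"],c2w
E
python3 - <<'E'
from h import *
im,K,c2w=wrist("wood")
to(.55,.24,.17,96.6)
hsv=cv2.cvtColor(im,cv2.COLOR_RGB2HSV);H,S,V=cv2.split(hsv)
m=(H>5)&(H<25)&(S>50)&(S<190)&(V>110)
c=big(m);print("wood",rect(cast(c,K,c2w,.006)),c.min(0),c.max(0))
m=((H<5)|(H>174))&(S>150)
c=big(m);print("red",rect(cast(c,K,c2w,.006)),c.min(0),c.max(0))
to(.512,-.218,.17,76.3)
E
```

```text
t 1.53 pos [0.5458 0.2432 0.1714] yang 96.4 -> row [-0.38 -0.37  0.14] -0.05 dist 0.005 tilt [ 0.001  0.001 -1.   ]
wood (array([0.54498979, 0.24038208]), array([0.32154441, 0.16665608]), np.float64(-82.95819759368895)) [ 99 108] [537 317]
red (array([0.53292583, 0.41187461]), array([0.15621406, 0.02281438]), np.float64(6.74906253814697)) [511 128] [568 319]
t 1.53 pos [0.5458 0.2432 0.1714] yang 96.4 -> row [  8.48 -45.46   0.11] 4.01 dist 0.462 tilt [ 0.001  0.001 -1.   ]
```

View pics/wood.png

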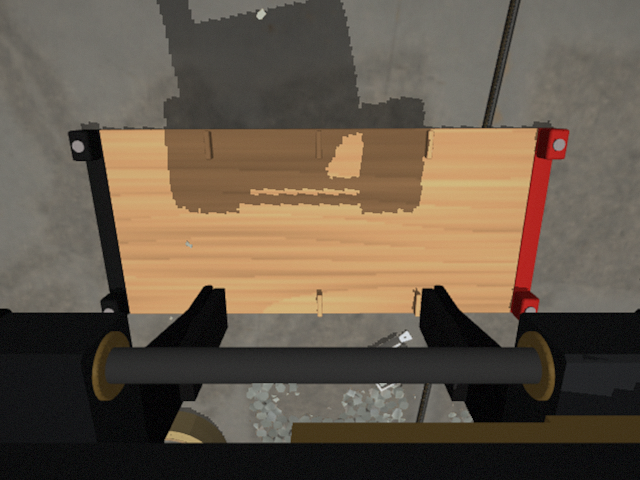

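```bash
python3 - <<'E'
from h import *
d=np.load("wood.npz");K=d["camera_matrix"];c=d["c2w"]
p=cast([(102,130),(537,129),(515,313),(127,313)],K,c,.006);print(p.round(4));
print("c",p.mean(0),[np.linalg.norm(p[i]-p[(i+1)%4]).round(4) for i in range(4)])
v=p[1]-p[0]+p[2]-p[3];print("yang",np.degrees(np.arctan2(v[1],v[0])))
print(cast([(209,131),(319,131),(429,131),(319,314)],K,c,.014))
E
```

```text
[[0.4937 0.0756]
 [0.4575 0.3908]
 [0.6057 0.4133]
 [0.642  0.0884]]
c [0.54971082 0.24202407] [np.float64(0.3173), np.float64(0.1499), np.float64(0.3269), np.float64(0.1489)]
yang 96.46701490700745
[[0.48502086 0.15525017]
 [0.47627708 0.23294815]
 [0.46752791 0.31069405]
 [0.62070107 0.24876304]]
```

>>> {"name": "move_arm", "arguments": {"rows": [1,-4,0,0.5,1.5,-8,0,1,2.2,-12,0,1.5,3,-16,0,2,3.7,-20,0,2.5,4.5,-24,0,3,5.2,-28,0,3.5,6,-32,0,4]}}

```text
t: 2.2
tool_pos: [0.5213, -0.0837, 0.1715]
tcp_rot: [0.376, 3.117, -0.0]
ft_force: [0.5, 0.1, 0.1]
finger_gap: 0.0873
grip_force: 0.0
```

```bash
python3 - <<'E'
from h import *
to(.512,-.218,.17,76.3)
E
```

```text
t 2.2 pos [ 0.5213 -0.0837  0.1715] yang 76.2 -> row [ -2.29 -13.27   0.15] -0.01 dist 0.135 tilt [ 0.002 -0.    -1.   ]
```

>>> {"name": "move_arm", "arguments": {"rows": [-0.6,-4,0,0,-1.2,-8,0,0,-1.8,-11,0,0,-2.3,-13.3,0,0,-2.3,-13.3,0,0,-2.3,-13.3,0,0,-2.3,-13.3,0,0,-2.3,-13.3,0,0]}}

```text
t: 2.87
tool_pos: [0.5124, -0.2158, 0.1707]
tcp_rot: [0.373, 3.119, 0.001]
ft_force: [0.4, 0.5, -0.5]
finger_gap: 0.0868
grip_force: 0.0
```

```bash
python3 - <<'E'
from h import *
im,K,c2w=wrist("alu")
to(.512,-.218,.17,76.3)
hsv=cv2.cvtColor(im,cv2.COLOR_RGB2HSV);H,S,V=cv2.split(hsv)
for l,(a,b) in LIN.items():
    m=(H>=a)&(H<=b)&(S>110)&(V>40)
    hull=cv2.convexHull(big(m))
    print(l,rect(cast(hull[:,0],K,c2w,.006)))
E
```

```text
t 2.92 pos [ 0.5124 -0.2158  0.1706] yang 76.4 -> row [-0.01 -0.22  0.06] 0.02 dist 0.002 tilt [ 0.  0. -1.]
orange (array([ 0.32934292, -0.3239199 ]), array([0.15739811, 0.03465335]), np.float64(89.98804473876952))
yellow (array([ 0.52659272, -0.16358342]), array([0.13930979, 0.03140732]), np.float64(-13.772880554199233))
green (array([ 0.50336743, -0.25772   ]), array([0.13834244, 0.06516639]), np.float64(-13.660530090332001))
blue (array([ 0.48506313, -0.33544099]), array([0.13916752, 0.06582194]), np.float64(-13.594314575195304))
```

View pics/alu.png

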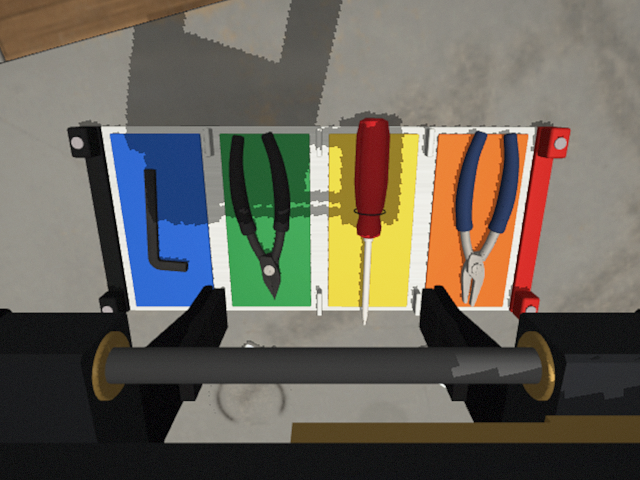

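```bash
python3 - <<'E'
from h import *
d=np.load("alu.npz");K=d["camera_matrix"];c=d["c2w"]
C=np.array([.5124,-.218]);a=np.radians(-13.65);Rr=np.array([[np.cos(a),-np.sin(a)],[np.sin(a),np.cos(a)]])
P={"pliers":([(497,133),(475,268),(470,305),(456,200),(516,200),(490,200)],.014),
"nippers":([(252,136),(269,270),(275,298),(232,200),(290,200),(260,200)],.014),
"driver":([(373,119),(369,238),(365,325),(356,180),(388,180),(372,180)],.018),
"hex":([(150,169),(153,271),(187,267),(147,215),(157,215),(152,215)],.012)}
for n,(px,z) in P.items():
    w=cast(px,K,c,z); r=(w-C)@Rr
    print(n,"rack mm",(r*1000).round(1).tolist()); v=w[0]-w[2] if n!="hex" else w[0]-w[1]
    print("   len",np.linalg.norm(v).round(4),"axis ang",np.degrees(np.arctan2(v[1],v[0])).round(1),"mid",((w[0]+w[2])/2).round(4),"grip-mid",((w[3]+w[4])/2).round(4))
E
```

```text
pliers rack mm [[-69.9, 126.0], [33.2, 122.3], [65.5, 122.0], [-21.4, 101.8], [-21.4, 146.6], [-21.4, 127.2]]
   len 0.1354 axis ang 164.7 mid [ 0.5395 -0.097 ] grip-mid [ 0.5209 -0.0923]
nippers rack mm [[-67.6, -48.2], [35.1, -40.2], [59.4, -36.3], [-21.2, -65.6], [-21.2, -22.3], [-21.2, -44.7]]
   len 0.1275 axis ang 171.7 mid [ 0.4985 -0.2581] grip-mid [ 0.4815 -0.2557]
driver rack mm [[-79.3, 37.0], [7.2, 37.3], [81.6, 36.8], [-36.9, 26.3], [-36.9, 49.5], [-36.9, 37.9]]
   len 0.1609 axis ang 166.3 mid [ 0.5222 -0.1824] grip-mid [ 0.4855 -0.1724]
hex rack mm [[-43.8, -124.7], [36.8, -132.7], [33.4, -105.3], [-9.0, -131.5], [-9.0, -123.9], [-9.0, -127.7]]
   len 0.0811 axis ang 160.7 mid [ 0.4802 -0.3285] grip-mid [ 0.4735 -0.3399]
```

```bash
cat >> h.py <<'E'
W=np.array([.550,.242]);WA=np.radians(6.5)
def bay(x,y):
    c,s=np.cos(WA),np.sin(WA); return W+np.array([c*x-s*y,s*x+c*y])
def grip(mid,axis,dy,dx=0):
    a=np.radians(axis);y=np.array([np.cos(a),np.sin(a)]);x=np.array([y[1],-y[0]])
    return np.array(mid)+dy*y+dx*x
E
python3 - <<'E'
from h import *
p=grip([.5395,-.097],164.7,.018);print(p);to(*p,.10,74.7);to(*p,.033,74.7)
E
```

```text
[ 0.52213797 -0.09225029]
t 2.92 pos [ 0.5124 -0.2158  0.1706] yang 76.4 -> row [ 1.97 12.23  7.07] 0.34 dist 0.143 tilt [ 0.  0. -1.]
t 2.92 pos [ 0.5124 -0.2158  0.1706] yang 76.4 -> row [ 1.97 12.23 13.77] 0.34 dist 0.185 tilt [ 0.  0. -1.]
```

>>> {"name": "move_arm", "arguments": {"rows": [0.6,3.9,0.5,0.1,1.2,7.8,2,0.2,1.7,11,3.5,0.3,1.97,12.2,5.5,0.34,1.97,12.2,7,0.34,1.97,12.2,8,0.34,1.97,12.2,8,0.34,1.97,12.2,8,0.34], "grip": 0.3, "squeeze": 30}}

```text
t: 3.58
tool_pos: [0.5219, -0.0939, 0.0905]
tcp_rot: [-0.421, -3.113, -0.0]
ft_force: [-0.7, -0.8, 0.4]
finger_gap: 0.0571
grip_force: 0.0
```

```bash
python3 - <<'E'
from h import *
im,K,c=wrist("pl1")
to(.5221,-.0923,.033,74.7)
w=cast([(0,0)],K,c,.01)
E
```

```text
t 3.63 pos [ 0.5225 -0.0944  0.0913] yang 74.6 -> row [0.1  0.19 5.83] -0.03 dist 0.058 tilt [ 0.001 -0.    -1.   ]
```

View pics/pl1.png

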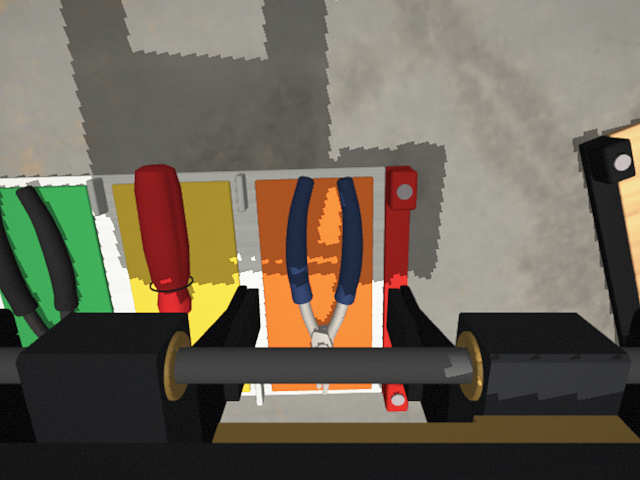

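Pliers handles are centred (col ~323) between the fingertips (258 and 390), axis upright. Descend and grip.

>>> {"name": "move_arm", "arguments": {"rows": [0.1,0.1,1.2,0,0.1,0.1,2.4,0,0.1,0.1,3.6,0,0.1,0.1,4.6,0,0.1,0.1,5.4,0,0.1,0.1,5.8,0,0.1,0.1,5.8,0,0.1,0.1,5.8,0]}}

```text
t: 4.3
tool_pos: [0.5212, -0.093, 0.0321]
tcp_rot: [-0.422, -3.113, -0.0]
ft_force: [-0.1, -0.1, 0.2]
finger_gap: 0.0565
grip_force: 0.0
```

>>> {"name": "move_arm", "arguments": {"rows": [0,0,0,0,0,0,0,0,0,0,0,0,0,0,0,0,0,0,0,0,0,0,0,0,0,0,0,0,0,0,0,0], "grip": -0.5}}

```text
t: 4.97
tool_pos: [0.5213, -0.0929, 0.0325]
tcp_rot: [0.422, 3.113, -0.0]
ft_force: [0.2, -0.2, -0.7]
finger_gap: 0.0417
grip_force: 30.0
```

>>> {"name": "move_arm", "arguments": {"rows": [0,0,-0.5,0,0,0,-1.5,0,0,0,-2.5,0,0,0,-3.5,0,0,0,-4.5,0,0,0,-5.5,0,0,0,-6.5,0,0,0,-7,0]}}

```text
t: 5.63
tool_pos: [0.5222, -0.0932, 0.1047]
tcp_rot: [0.421, 3.111, -0.001]
ft_force: [0.5, -0.3, -2.2]
finger_gap: 0.042
grip_force: 30.0
```

```bash
python3 - <<'E'
from h import *
im,K,c=wrist("pl2")
to(*bay(-.018,-.12),.10,96.5)
E
```

```text
t 5.68 pos [ 0.5226 -0.0934  0.1052] yang 74.6 -> row [ 3.47 21.25  0.5 ] -4.39 dist 0.215 tilt [ 0.003 -0.001 -1.   ]
```

View pics/pl2.png

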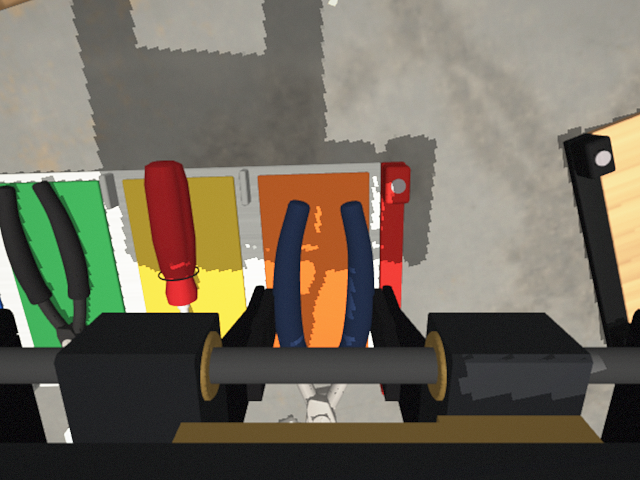

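Pliers held, axis upright (handle ends' mid at (325,203), pivot at (321,410)).

>>> {"name": "move_arm", "arguments": {"rows": [0.6,3.5,0,-0.8,1.2,7,0,-1.6,1.8,10.5,0,-2.4,2.4,14,0,-3.2,2.9,17.5,0,-4,3.4,20.5,0,-4.4,3.5,21.3,0,-4.4,3.5,21.3,0,-4.4]}}

```text
t: 6.35
tool_pos: [0.5439, 0.1239, 0.1022]
tcp_rot: [0.185, -3.136, -0.0]
ft_force: [-0.1, 0.2, -2.7]
finger_gap: 0.0419
grip_force: 30.0
```

```bash
python3 - <<'E'
from h import *
d=np.load("pl2.npz");K=d["camera_matrix"];c=d["c2w"]
w=cast([(325,203),(321,410)],K,c,.084)
t=np.array([.5226,-.0934]);a=np.radians(164.6);print((w-t)@np.array([[np.cos(a),-np.sin(a)],[np.sin(a),np.cos(a)]])*1000)
to(*bay(-.018,-.12),.033,96.5)
E
```

```text
[[ 49.08399677  -1.04756385]
 [-52.44455277   0.67499664]]
t 6.35 pos [0.5439 0.1239 0.1022] yang 96.7 -> row [-0.14 -0.33  6.92] 0.05 dist 0.069 tilt [-0.  0. -1.]
```

>>> {"name": "move_arm", "arguments": {"rows": [-0.1,-0.3,1,0,-0.1,-0.3,2.2,0,-0.1,-0.3,3.4,0,-0.1,-0.3,4.6,0,-0.1,-0.3,5.6,0,-0.1,-0.3,6.2,0,-0.1,-0.3,6.2,0,-0.1,-0.3,6.2,0]}}

```text
t: 7.02
tool_pos: [0.5452, 0.1186, 0.0399]
tcp_rot: [0.179, -3.135, -0.0]
ft_force: [-0.1, -0.2, -1.0]
finger_gap: 0.0417
grip_force: 30.0
```

```bash
python3 - <<'E'
from h import *
to(*bay(-.018,-.12),.033,96.5)
E
```

```text
t 7.02 pos [0.5452 0.1186 0.0399] yang 96.5 -> row [-0.08  0.2   0.69] 0.01 dist 0.007 tilt [-0.001 -0.    -1.   ]
```

>>> {"name": "move_arm", "arguments": {"rows": [-0.1,0.2,0.1,0,-0.1,0.2,0.2,0,-0.1,0.2,0.4,0,-0.1,0.2,0.5,0,-0.1,0.2,0.6,0,-0.1,0.2,0.7,0,-0.1,0.2,0.7,0,-0.1,0.2,0.7,0]}}

```text
t: 7.68
tool_pos: [0.5462, 0.1209, 0.0335]
tcp_rot: [0.18, -3.136, 0.0]
ft_force: [-0.2, 0.0, -2.0]
finger_gap: 0.0417
grip_force: 30.0
```

```bash
python3 - <<'E'
from h import *
from bench import bot
to(*bay(-.018,-.12),.033,96.5);print(bot.sense()["ft_force"])
E
```

```text
t 7.68 pos [0.5462 0.1209 0.0335] yang 96.6 -> row [ 0.05 -0.02  0.05] 0.01 dist 0.001 tilt [-0. -0. -1.]
[-2.14572707e-01  1.34050030e-03 -1.97390452e+00]
```

>>> {"name": "move_arm", "arguments": {"rows": [0,0,0.03,0,0,0,0.06,0,0,0,0.1,0,0,0,0.1,0,0,0,0.1,0,0,0,0.1,0,0,0,0.1,0,0,0,0.1,0]}}

```text
t: 8.35
tool_pos: [0.5464, 0.1209, 0.0326]
tcp_rot: [-0.18, 3.136, -0.0]
ft_force: [1.3, -0.0, -2.0]
finger_gap: 0.042
grip_force: 30.0
```

>>> {"name": "move_arm", "arguments": {"rows": [0,0,0,0,0,0,0,0,0,0,0,0,0,0,0,0,0,0,0,0,0,0,0,0,0,0,0,0,0,0,0,0], "grip": 0.3}}

```text
t: 9.02
tool_pos: [0.5463, 0.121, 0.0325]
tcp_rot: [0.18, -3.136, -0.0]
ft_force: [0.1, -0.2, -0.2]
finger_gap: 0.0565
grip_force: 0.0
```

>>> {"name": "move_arm", "arguments": {"rows": [0,0,-1,0,0,0,-2.5,0,0,0,-4.5,0,0,0,-6.5,0,0,0,-8,0,0,0,-9,0,0,0,-9,0,0,0,-9,0]}}

```text
t: 9.68
tool_pos: [0.5467, 0.121, 0.1231]
tcp_rot: [-0.18, 3.135, 0.0]
ft_force: [0.4, 0.6, -1.4]
finger_gap: 0.0566
grip_force: 0.0
```

```bash
python3 - <<'E'
from h import *
wrist("pl3")
p=grip([.5222,-.1824],166.3,.030);print(p);to(*p,.11,76.3)
E
```

```text
[ 0.49305353 -0.17529486]
t 9.73 pos [0.5459 0.1209 0.1221] yang 96.6 -> row [  8.64 -28.82   1.21] 4.05 dist 0.301 tilt [-0.001 -0.    -1.   ]
```

View pics/pl3.png

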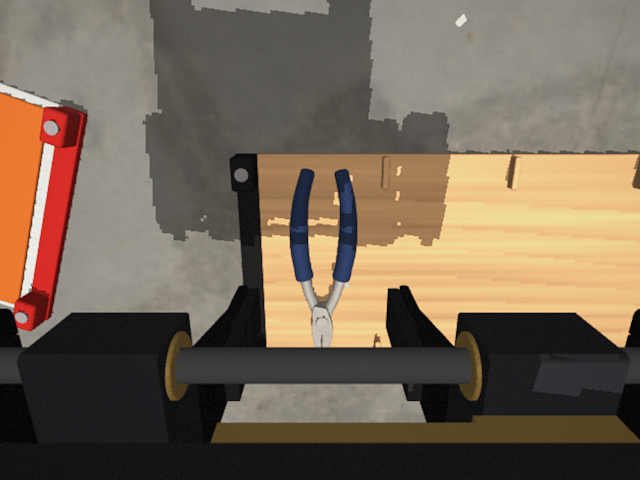

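Pliers lie flat in the last bay: handle-end mid (325,171), tip (322,345), bay between columns 260 and 386. Next, the screwdriver.

>>> {"name": "move_arm", "arguments": {"rows": [1.1,-3.7,0,0.5,2.2,-7.4,0,1,3.3,-11,0,1.5,4.4,-14.7,0,2,5.5,-18.4,0,2.5,6.6,-22,0,3,7.7,-25.7,0,3.5,8.6,-28.8,0,4.05], "grip": -0.1}}

```text
t: 10.4
tool_pos: [0.4921, -0.1769, 0.121]
tcp_rot: [-0.378, -3.116, -0.001]
ft_force: [-0.5, -0.1, 0.2]
finger_gap: 0.0396
grip_force: 0.0
```

>>> {"name": "move_arm", "arguments": {"rows": [0,0,0.5,0,0,0,1.5,0,0,0,2,0,0,0,2,0,0,0,2,0,0,0,2,0,0,0,2,0,0,0,2,0]}}

```text
t: 11.07
tool_pos: [0.4943, -0.1745, 0.103]
tcp_rot: [0.372, 3.119, -0.0]
ft_force: [0.1, 0.3, -0.4]
finger_gap: 0.0392
grip_force: 0.0
```

```bash
python3 - <<'E'
from h import *
im,K,c2w=wrist("dr1")
p=grip([.5222,-.1824],166.3,.030);to(*p,.034,76.3)
H,S,V=cv2.split(cv2.cvtColor(im,cv2.COLOR_RGB2HSV))
m=((H<5)|(H>174))&(S>150)&(V>40); m[:, 400:]=0; m[320:]=0
b=big(m);print(b.min(0),b.max(0),rect(cast(b,K,c2w,.018)))
E
```

```text
t 11.12 pos [ 0.4943 -0.1747  0.103 ] yang 76.4 -> row [ 0.11 -0.09  6.9 ] 0.01 dist 0.069 tilt [ 0.001 -0.    -1.   ]
[301 171] [341 314] (array([ 0.48603096, -0.17358947]), array([0.0883905 , 0.02325257]), np.float64(-14.50735473632811))
```

>>> {"name": "move_arm", "arguments": {"rows": [0.1,-0.1,1.3,0,0.1,-0.1,2.6,0,0.1,-0.1,4,0,0.1,-0.1,5.3,0,0.1,-0.1,6.3,0,0.1,-0.1,7,0,0.1,-0.1,7,0,0.1,-0.1,7,0]}}

```text
t: 11.78
tool_pos: [0.4929, -0.1758, 0.0326]
tcp_rot: [0.374, 3.119, -0.0]
ft_force: [0.4, 0.5, 0.3]
finger_gap: 0.0387
grip_force: 0.0
```

>>> {"name": "move_arm", "arguments": {"rows": [0,0,0,0,0,0,0,0,0,0,0,0,0,0,0,0,0,0,0,0,0,0,0,0,0,0,0,0,0,0,0,0], "grip": -0.9, "squeeze": 25}}

```text
t: 12.45
tool_pos: [0.4927, -0.1758, 0.0327]
tcp_rot: [0.374, 3.119, -0.0]
ft_force: [-0.6, 0.6, 1.5]
finger_gap: 0.0181
grip_force: 25.0
```

>>> {"name": "move_arm", "arguments": {"rows": [0,0,-0.5,0,0,0,-1.5,0,0,0,-2.5,0,0,0,-3.5,0,0,0,-4.5,0,0,0,-5.5,0,0,0,-6.5,0,0,0,-7,0]}}

```text
t: 13.12
tool_pos: [0.4935, -0.1762, 0.1047]
tcp_rot: [0.374, 3.117, -0.002]
ft_force: [-0.3, -0.0, 0.0]
finger_gap: 0.018
grip_force: 25.0
```

```bash
python3 - <<'E'
from h import *
im,K,c2w=wrist("dr2")
to(*bay(-.030,-.04),.105,96.5)
E
```

```text
t 13.17 pos [ 0.4938 -0.1764  0.1051] yang 76.3 -> row [ 5.87 37.19 -0.04] -4.04 dist 0.376 tilt [ 0.003 -0.002 -1.   ]
```

View pics/dr2.png

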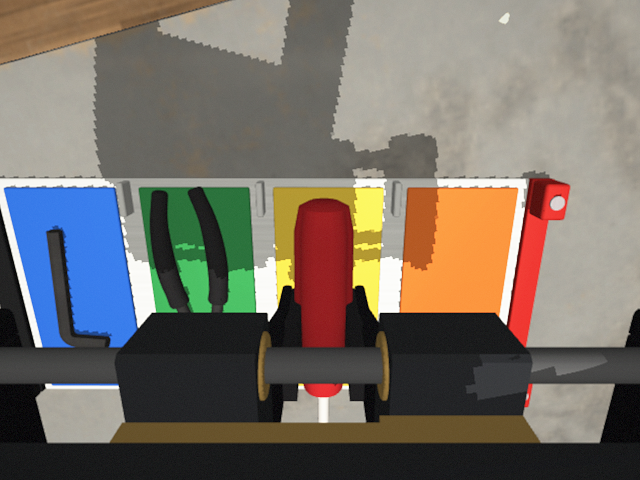

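Screwdriver held, upright in the picture (cols 295–351, end at row 200).

>>> {"name": "move_arm", "arguments": {"rows": [0.6,4,0,-0.5,1.3,8,0,-1,1.9,12,0,-1.5,2.5,16,0,-2,3.2,20,0,-2.5,3.8,24,0,-3,4.4,28,0,-3.5,5,32,0,-4]}}

```text
t: 13.83
tool_pos: [0.5193, 0.149, 0.1024]
tcp_rot: [0.177, -3.136, 0.0]
ft_force: [0.8, -0.1, -0.6]
finger_gap: 0.0175
grip_force: 25.0
```

```bash
python3 - <<'E'
from h import *
d=np.load("dr2.npz");K=d["camera_matrix"];c=d["c2w"]
w=cast([(323,200)],K,c,.092)
t=np.array([.4938,-.1764]);a=np.radians(166.3);print((w-t)@np.array([[np.cos(a),-np.sin(a)],[np.sin(a),np.cos(a)]])*1000)
to(*bay(-.030,-.04),.06,96.5)
E
```

```text
[[51.98262553 -0.25613964]]
t 13.83 pos [0.5193 0.149  0.1024] yang 96.4 -> row [-1.1   4.89  4.24] -0.01 dist 0.066 tilt [-0. -0. -1.]
```

>>> {"name": "move_arm", "arguments": {"rows": [-0.4,2.5,0.5,0,-0.8,4,1,0,-1,4.9,2,0,-1,4.9,3,0,-1,4.9,4.2,0,-1,4.9,4.2,0,-1,4.9,4.2,0,-1,4.9,4.2,0]}}

```text
t: 14.5
tool_pos: [0.5243, 0.1957, 0.0603]
tcp_rot: [0.171, -3.136, 0.0]
ft_force: [0.4, -0.8, -0.7]
finger_gap: 0.018
grip_force: 25.0
```

```bash
python3 - <<'E'
from h import *
to(*bay(-.029,-.04),.0325,96.5)
E
```

```text
t 14.5 pos [0.5243 0.1957 0.0603] yang 96.2 -> row [-0.18  0.31  2.78] -0.05 dist 0.028 tilt [-0.001 -0.    -1.   ]
```

>>> {"name": "move_arm", "arguments": {"rows": [-0.1,0.2,0.6,-0.05,-0.2,0.3,1.2,-0.05,-0.2,0.3,1.7,-0.05,-0.2,0.3,2.1,-0.05,-0.2,0.3,2.3,-0.05,-0.2,0.3,2.5,-0.05,-0.2,0.3,2.6,-0.05,-0.2,0.3,2.6,-0.05]}}

```text
t: 15.17
tool_pos: [0.5258, 0.2, 0.0343]
tcp_rot: [0.18, -3.136, 0.0]
ft_force: [0.8, -0.8, 0.3]
finger_gap: 0.0177
grip_force: 25.0
```

```bash
python3 - <<'E'
from h import *
to(*bay(-.029,-.04),.0325,96.5)
E
```

```text
t 15.17 pos [0.5258 0.2    0.0343] yang 96.6 -> row [ 0.02 -0.1   0.18] 0.01 dist 0.002 tilt [-0. -0. -1.]
```

Lower the last 1.8 mm slowly, open, retract.

>>> {"name": "move_arm", "arguments": {"rows": [0,-0.1,0.04,0,0,-0.1,0.08,0,0,-0.1,0.12,0,0,-0.1,0.16,0,0,-0.1,0.18,0,0,-0.1,0.18,0,0,-0.1,0.18,0,0,-0.1,0.18,0]}}

```text
t: 15.83
tool_pos: [0.526, 0.199, 0.0327]
tcp_rot: [0.18, -3.136, -0.0]
ft_force: [-0.3, 0.5, -0.4]
finger_gap: 0.0177
grip_force: 25.0
```

>>> {"name": "move_arm", "arguments": {"rows": [0,0,0,0,0,0,0,0,0,0,0,0,0,0,0,0,0,0,0,0,0,0,0,0,0,0,0,0,0,0,0,0], "grip": -0.1}}

```text
t: 16.5
tool_pos: [0.526, 0.199, 0.0328]
tcp_rot: [-0.18, 3.136, 0.0]
ft_force: [0.3, 0.2, 0.3]
finger_gap: 0.0391
grip_force: 0.0
```

>>> {"name": "move_arm", "arguments": {"rows": [0,0,-1,0,0,0,-2.5,0,0,0,-4.5,0,0,0,-6.5,0,0,0,-8,0,0,0,-9,0,0,0,-9,0,0,0,-9,0]}}

```text
t: 17.17
tool_pos: [0.5264, 0.1991, 0.1233]
tcp_rot: [-0.18, 3.135, 0.0]
ft_force: [-0.6, 0.5, -0.7]
finger_gap: 0.0394
grip_force: 0.0
```

```bash
python3 - <<'E'
from h import *
wrist("dr3")
p=grip([.4985,-.2581],171.7,.018);print(p);to(*p,.10,81.7)
E
```

```text
[ 0.48068854 -0.25550159]
t 17.22 pos [0.5256 0.1989 0.1222] yang 96.6 -> row [  9.66 -44.63   2.23] 2.97 dist 0.457 tilt [-0.001 -0.    -1.   ]
```

View pics/dr3.png

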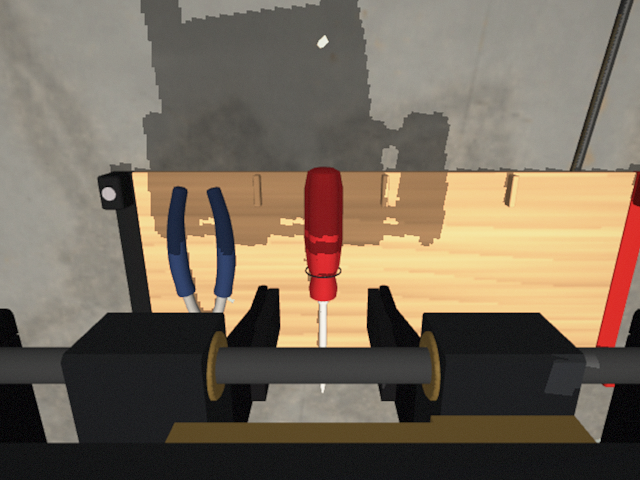

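Screwdriver straight at col 323 between ridges at 257 and 384. Next, nippers.

>>> {"name": "move_arm", "arguments": {"rows": [0.9,-4,0,0.3,1.7,-8,0,0.6,2.6,-12,0,0.9,3.5,-16,0,1.2,4.3,-20,0,1.5,5.2,-24,0,1.8,6,-28,0,2.1,7,-32,0,2.4], "grip": 0.3}}

```text
t: 17.88
tool_pos: [0.4917, -0.1284, 0.1214]
tcp_rot: [-0.151, -3.136, -0.001]
ft_force: [0.3, 0.5, 0.4]
finger_gap: 0.0569
grip_force: 0.0
```

```bash
python3 - <<'E'
from h import *
p=grip([.4985,-.2581],171.7,.018);to(*p,.10,81.7)
E
```

```text
t 17.88 pos [ 0.4917 -0.1284  0.1214] yang 84.5 -> row [ -0.12 -12.76   2.13] 0.56 dist 0.129 tilt [-0.002  0.001 -1.   ]
```

>>> {"name": "move_arm", "arguments": {"rows": [0,-4,0,0.3,0,-8,0,0.5,0,-11,1,0.56,0,-12.8,2,0.56,0,-12.8,2.1,0.56,0,-12.8,2.1,0.56,0,-12.8,2.1,0.56,0,-12.8,2.1,0.56]}}

```text
t: 18.55
tool_pos: [0.4811, -0.253, 0.1015]
tcp_rot: [-0.223, -3.133, -0.001]
ft_force: [0.5, 0.4, 0.1]
finger_gap: 0.0563
grip_force: 0.0
```

```bash
python3 - <<'E'
from h import *
wrist("ni1")
p=grip([.4985,-.2581],171.7,.018);to(*p,.0325,81.7)
E
```

```text
t 18.6 pos [ 0.4813 -0.253   0.1018] yang 81.9 -> row [ 0.02 -0.25  6.93] 0.03 dist 0.069 tilt [-0.  0. -1.]
```

View pics/ni1.png

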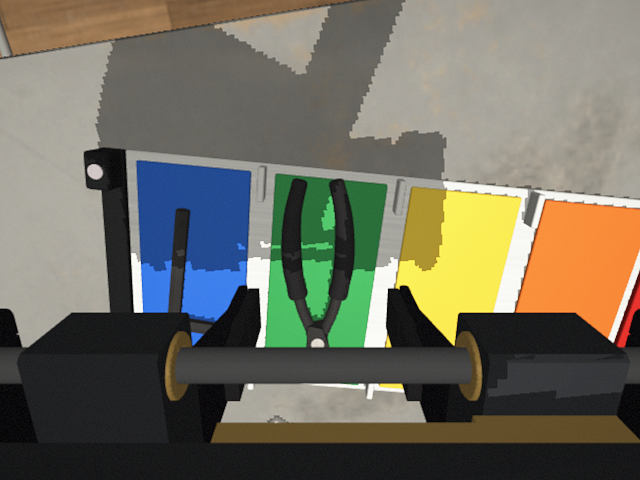

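Nippers upright around col 318 vs. jaw centre 324: consistent with the -2.5 mm correction.

>>> {"name": "move_arm", "arguments": {"rows": [0,-0.25,1.3,0,0,-0.25,2.6,0,0,-0.25,4,0,0,-0.25,5.3,0,0,-0.25,6.3,0,0,-0.25,6.9,0,0,-0.25,6.9,0,0,-0.25,6.9,0]}}

```text
t: 19.27
tool_pos: [0.4807, -0.2567, 0.0323]
tcp_rot: [-0.225, -3.133, -0.0]
ft_force: [-0.6, 0.7, 0.6]
finger_gap: 0.0563
grip_force: 0.0
```

>>> {"name": "move_arm", "arguments": {"rows": [0,0,0,0,0,0,0,0,0,0,0,0,0,0,0,0,0,0,0,0,0,0,0,0,0,0,0,0,0,0,0,0], "grip": -0.5, "squeeze": 30}}

```text
t: 19.93
tool_pos: [0.4807, -0.2568, 0.0327]
tcp_rot: [0.225, 3.133, -0.0]
ft_force: [1.2, 0.5, -0.6]
finger_gap: 0.0416
grip_force: 30.0
```

>>> {"name": "move_arm", "arguments": {"rows": [0,0,-0.5,0,0,0,-1.5,0,0,0,-2.5,0,0,0,-3.5,0,0,0,-4.5,0,0,0,-5.5,0,0,0,-6.5,0,0,0,-7,0]}}

```text
t: 20.6
tool_pos: [0.4814, -0.2573, 0.105]
tcp_rot: [0.225, 3.131, -0.002]
ft_force: [-0.4, -0.2, -2.2]
finger_gap: 0.0419
grip_force: 30.0
```

```bash
python3 - <<'E'
from h import *
wrist("ni2")
to(*bay(-.018,.04),.105,96.5)
E
```

```text
t 20.65 pos [ 0.4818 -0.2576  0.1054] yang 81.8 -> row [ 3.15 53.83 -0.06] -2.94 dist 0.539 tilt [ 0.003 -0.002 -1.   ]
```

View pics/ni2.png

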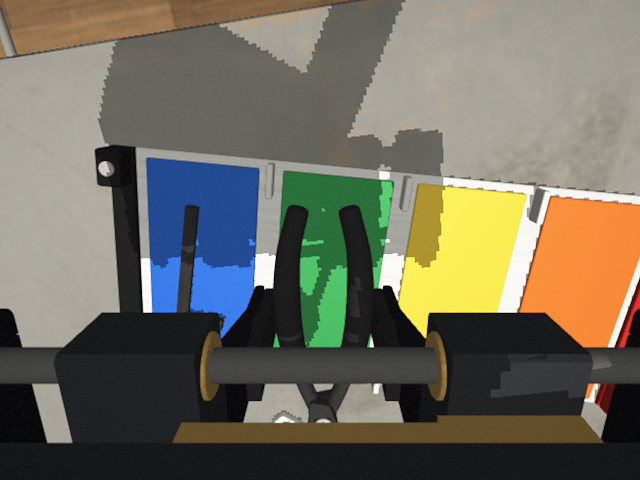

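Nippers held, symmetric about col 322.

>>> {"name": "move_arm", "arguments": {"rows": [0.2,4,0,-0.4,0.5,8,0,-0.8,0.7,12,0,-1.2,0.9,16,0,-1.6,1.2,20,0,-2,1.4,24,0,-2.4,1.6,28,0,-2.7,1.9,32,0,-2.9]}}

```text
t: 21.32
tool_pos: [0.5074, 0.0646, 0.1027]
tcp_rot: [-0.174, 3.137, -0.0]
ft_force: [-0.1, -0.7, -1.6]
finger_gap: 0.0416
grip_force: 30.0
```

```bash
python3 - <<'E'
from h import *
to(*bay(-.018,.04),.06,96.5)
E
```

```text
t 21.32 pos [0.5074 0.0646 0.1027] yang 96.3 -> row [-4.38 21.16  4.27] -0.03 dist 0.22 tilt [ 0. -0. -1.]
```

>>> {"name": "move_arm", "arguments": {"rows": [-0.8,4,0,0,-1.6,8,0,0,-2.5,12,0,0,-3.3,16,0,0,-4,19.5,0,0,-4.4,21.2,0,0,-4.4,21.2,1,0,-4.4,21.2,2,0]}}

```text
t: 21.98
tool_pos: [0.5283, 0.2792, 0.0824]
tcp_rot: [-0.176, 3.136, -0.0]
ft_force: [-1.1, -0.2, -1.2]
finger_gap: 0.0421
grip_force: 30.0
```

```bash
python3 - <<'E'
from h import *
to(*bay(-.018,.04),.0325,96.5)
E
```

```text
t 21.98 pos [0.5283 0.2792 0.0824] yang 96.4 -> row [0.07 0.06 4.99] -0.02 dist 0.05 tilt [ 0.001 -0.    -1.   ]
```

>>> {"name": "move_arm", "arguments": {"rows": [0.1,0,1,0,0.1,0,2,0,0.1,0,3,0,0.1,0,4,0,0.1,0,4.4,0,0.1,0,4.6,0,0.1,0,4.7,0,0.1,0,4.7,0]}}

```text
t: 22.65
tool_pos: [0.5275, 0.278, 0.0359]
tcp_rot: [-0.171, 3.136, 0.0]
ft_force: [-0.1, -0.5, -1.7]
finger_gap: 0.0419
grip_force: 30.0
```

```bash
python3 - <<'E'
from h import *
to(*bay(-.018,.04),.0325,96.5)
E
```

```text
t 22.65 pos [0.5275 0.278  0.0359] yang 96.3 -> row [-0.02  0.17  0.34] -0.05 dist 0.004 tilt [ 0.  0. -1.]
```

>>> {"name": "move_arm", "arguments": {"rows": [0,0.1,0.06,-0.05,0,0.17,0.12,-0.05,0,0.17,0.18,-0.05,0,0.17,0.24,-0.05,0,0.17,0.28,-0.05,0,0.17,0.32,-0.05,0,0.17,0.33,-0.05,0,0.17,0.33,-0.05]}}

```text
t: 23.32
tool_pos: [0.5271, 0.2799, 0.0327]
tcp_rot: [-0.179, 3.136, 0.0]
ft_force: [-1.0, -0.9, 0.4]
finger_gap: 0.0419
grip_force: 30.0
```

```bash
python3 - <<'E'
from h import *
to(*bay(-.018,.04),.0325,96.5)
E
```

```text
t 23.32 pos [0.5271 0.2799 0.0327] yang 96.5 -> row [-0.05 -0.02  0.02] 0.0 dist 0.001 tilt [ 0.  0. -1.]
```

>>> {"name": "move_arm", "arguments": {"rows": [0,0,0,0,0,0,0,0,0,0,0,0,0,0,0,0,0,0,0,0,0,0,0,0,0,0,0,0,0,0,0,0], "grip": 0.3}}

```text
t: 23.98
tool_pos: [0.527, 0.2797, 0.0324]
tcp_rot: [0.179, -3.136, 0.0]
ft_force: [0.2, -0.4, 0.3]
finger_gap: 0.0568
grip_force: 0.0
```

>>> {"name": "move_arm", "arguments": {"rows": [0,0,-1,0,0,0,-2.5,0,0,0,-4.5,0,0,0,-6.5,0,0,0,-8,0,0,0,-9,0,0,0,-9,0,0,0,-9,0]}}

```text
t: 24.65
tool_pos: [0.5274, 0.2799, 0.1231]
tcp_rot: [-0.179, 3.135, 0.001]
ft_force: [-0.6, -0.1, -0.1]
finger_gap: 0.0566
grip_force: 0.0
```

```bash
python3 - <<'E'
from h import *
p=grip([.4735,-.3399],160.7,-.004);print(p)
to(*p,.10,70.7)
E
```

```text
[ 0.4772752  -0.34122206]
t 24.65 pos [0.5274 0.2799 0.1231] yang 96.5 -> row [ 12.04 -61.14   2.27] 5.16 dist 0.624 tilt [ 0.001  0.    -1.   ]
```

>>> {"name": "move_arm", "arguments": {"rows": [0.8,-4,0,0.4,1.6,-8,0,0.8,2.4,-12,0,1.2,3.1,-16,0,1.6,3.9,-20,0,2,4.7,-24,0,2.4,5.5,-28,0,2.8,6.3,-32,0,3.2], "grip": -0.3}}

```text
t: 25.32
tool_pos: [0.4992, -0.0468, 0.121]
tcp_rot: [-0.262, -3.128, -0.001]
ft_force: [0.8, -0.3, 1.2]
finger_gap: 0.0308
grip_force: 0.0
```

```bash
python3 - <<'E'
from h import *
to(.4810,-.3425,.10,70.7)
E
```

```text
t 25.32 pos [ 0.4992 -0.0468  0.121 ] yang 80.4 -> row [ -3.13 -29.46   2.08] 1.95 dist 0.297 tilt [-0.002  0.001 -1.   ]
```

>>> {"name": "move_arm", "arguments": {"rows": [-0.4,-4,0,0.3,-0.8,-8,0,0.6,-1.3,-12,0,0.9,-1.7,-16,0,1.2,-2.1,-20,0,1.5,-2.6,-24,0,1.8,-3,-28,0.8,1.95,-3.1,-29.4,2,1.95]}}

```text
t: 25.98
tool_pos: [0.4824, -0.346, 0.1025]
tcp_rot: [0.53, 3.095, -0.005]
ft_force: [0.0, -0.2, 0.3]
finger_gap: 0.0305
grip_force: 0.0
```

>>> {"name": "move_arm", "arguments": {"rows": [0,0,0,0,0,0,0,0,0,0,0,0,0,0,0,0,0,0,0,0,0,0,0,0,0,0,0,0,0,0,0,0]}}

```text
t: 26.65
tool_pos: [0.4833, -0.34, 0.1028]
tcp_rot: [0.523, 3.097, -0.0]
ft_force: [-0.2, 0.0, 0.1]
finger_gap: 0.0301
grip_force: 0.0
```

```bash
python3 - <<'E'
from h import *
wrist("hx1")
to(.4810,-.3425,.0325,70.7)
E
```

```text
t 26.7 pos [ 0.4832 -0.3402  0.1028] yang 70.8 -> row [ 0.14 -0.29  7.03] 0.02 dist 0.07 tilt [ 0. -0. -1.]
```

View pics/hx1.png

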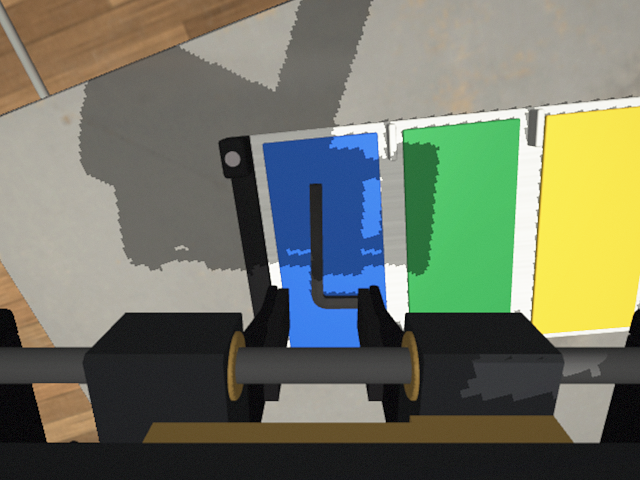

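```bash
python3 - <<'E'
from h import *
d=np.load("hx1.npz");K=d["camera_matrix"];c=d["c2w"]
w=cast([(316,184),(318,250),(320,308)],K,c,.011)
t=np.array([.4832,-.3402]);a=np.radians(160.8);print((w-t)@np.array([[np.cos(a),-np.sin(a)],[np.sin(a),np.cos(a)]])*1000)
E
```

```text
[[ 43.94634916   3.67757608]
 [  3.7193589    2.62660072]
 [-35.3092532    1.45286475]]
```

>>> {"name": "move_arm", "arguments": {"rows": [0.1,-0.3,1.3,0,0.1,-0.3,2.6,0,0.1,-0.3,3.6,0,0.1,-0.3,4,0,0.1,-0.3,4,0,0.1,-0.3,4,0,0.1,-0.3,4,0,0.1,-0.3,4,0]}}

```text
t: 27.37
tool_pos: [0.4815, -0.3433, 0.0631]
tcp_rot: [0.524, 3.096, -0.001]
ft_force: [-0.1, 0.2, 0.3]
finger_gap: 0.0304
grip_force: 0.0
```

```bash
python3 - <<'E'
from h import *
to(.4810,-.3425,.0325,70.7)
E
```

```text
t 27.37 pos [ 0.4815 -0.3433  0.0631] yang 70.8 -> row [0.07 0.06 3.06] 0.01 dist 0.031 tilt [ 0.001 -0.001 -1.   ]
```

>>> {"name": "move_arm", "arguments": {"rows": [0.1,0,0.8,0,0.1,0,1.6,0,0.1,0,2.3,0,0.1,0,2.8,0,0.1,0,3,0,0.1,0,3.1,0,0.1,0,3.1,0,0.1,0,3.1,0]}}

```text
t: 28.03
tool_pos: [0.4798, -0.3423, 0.0314]
tcp_rot: [-0.524, -3.097, -0.001]
ft_force: [-1.1, 1.5, 2.8]
finger_gap: 0.0304
grip_force: 2.0
```

>>> {"name": "move_arm", "arguments": {"rows": [0,0,0,0,0,0,0,0,0,0,0,0,0,0,0,0,0,0,0,0,0,0,0,0,0,0,0,0,0,0,0,0], "grip": -1, "squeeze": 20}}

```text
t: 28.7
tool_pos: [0.4802, -0.3427, 0.0314]
tcp_rot: [0.525, 3.097, -0.0]
ft_force: [0.9, -0.9, -0.2]
finger_gap: 0.0069
grip_force: 20.4
```

>>> {"name": "move_arm", "arguments": {"rows": [0,0,-0.5,0,0,0,-1.5,0,0,0,-2.5,0,0,0,-3.5,0,0,0,-4.5,0,0,0,-5.5,0,0,0,-6.5,0,0,0,-7,0]}}

```text
t: 29.37
tool_pos: [0.4808, -0.3432, 0.1037]
tcp_rot: [0.524, 3.095, -0.002]
ft_force: [0.3, -1.0, 0.6]
finger_gap: 0.0069
grip_force: 20.0
```

```bash
python3 - <<'E'
from h import *
wrist("hx2")
to(*bay(.003,.109),.105,96.5)
E
```

```text
t 29.42 pos [ 0.4811 -0.3435  0.1042] yang 70.8 -> row [17.24 67.51 -0.23] -5.15 dist 0.697 tilt [ 0.003 -0.002 -1.   ]
```

View pics/hx2.png

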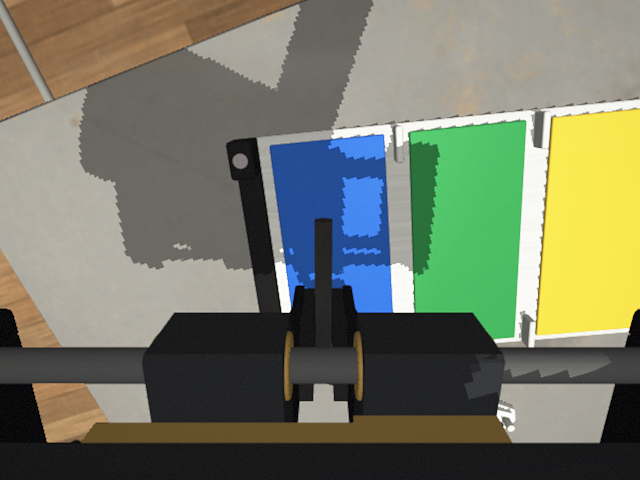

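Hex key held, leg vertical at col 323, end at row 219.

>>> {"name": "move_arm", "arguments": {"rows": [1,3.9,0,-0.4,2,7.8,0,-0.8,3,11.7,0,-1.2,4,15.6,0,-1.6,5,19.5,0,-2,6,23.4,0,-2.4,7,27.3,0,-2.8,8,31.2,0,-3.2]}}

```text
t: 30.08
tool_pos: [0.5069, -0.0197, 0.1014]
tcp_rot: [-0.086, -3.14, -0.0]
ft_force: [1.2, -0.1, -0.5]
finger_gap: 0.007
grip_force: 20.0
```

```bash
python3 - <<'E'
from h import *
d=np.load("hx2.npz");K=d["camera_matrix"];c=d["c2w"]
w=cast([(323,219)],K,c,.0835)
t=np.array([.4811,-.3435]);a=np.radians(160.8);print((w-t)@np.array([[np.cos(a),-np.sin(a)],[np.sin(a),np.cos(a)]])*1000)
to(*bay(.003,.109),.105,96.5)
E
```

```text
[[42.48646718 -0.28516807]]
t 30.08 pos [ 0.5069 -0.0197  0.1014] yang 86.9 -> row [-1.34 37.17 -0.36] -1.93 dist 0.372 tilt [-0.  0. -1.]
```

>>> {"name": "move_arm", "arguments": {"rows": [-0.1,4,0,-0.4,-0.3,8,0,-0.8,-0.4,12,0,-1.2,-0.6,16,0,-1.6,-0.7,20,0,-1.9,-0.9,24,0,-1.9,-1,28,0,-1.9,-1.2,32,0,-1.9]}}

```text
t: 30.75
tool_pos: [0.5367, 0.2991, 0.1011]
tcp_rot: [0.172, -3.136, 0.0]
ft_force: [1.0, -0.4, 0.2]
finger_gap: 0.0072
grip_force: 20.0
```

```bash
python3 - <<'E'
from h import *
to(*bay(.003,.109),.06,96.5)
E
```

```text
t 30.75 pos [0.5367 0.2991 0.1011] yang 96.3 -> row [-0.95  5.08  4.11] -0.04 dist 0.066 tilt [-0.001 -0.    -1.   ]
```

>>> {"name": "move_arm", "arguments": {"rows": [-0.5,2.5,0,0,-0.9,4.6,0.5,0,-0.9,5,1.5,0,-0.9,5,2.5,0,-0.9,5,3.5,0,-0.9,5,4.1,0,-0.9,5,4.1,0,-0.9,5,4.1,0]}}

```text
t: 31.42
tool_pos: [0.5405, 0.3464, 0.0596]
tcp_rot: [0.169, -3.135, 0.001]
ft_force: [0.1, -0.0, 0.5]
finger_gap: 0.0072
grip_force: 20.0
```

```bash
python3 - <<'E'
from h import *
to(*bay(.003,.109),.0315,96.5)
E
```

```text
t 31.42 pos [0.5405 0.3464 0.0596] yang 96.2 -> row [-0.07  0.42  2.81] -0.06 dist 0.028 tilt [-0.002 -0.001 -1.   ]
```

>>> {"name": "move_arm", "arguments": {"rows": [-0.1,0.3,0.6,-0.05,-0.1,0.4,1.2,-0.05,-0.1,0.4,1.7,-0.05,-0.1,0.4,2.1,-0.05,-0.1,0.4,2.3,-0.05,-0.1,0.4,2.5,-0.05,-0.1,0.4,2.6,-0.05,-0.1,0.4,2.6,-0.05]}}

```text
t: 32.08
tool_pos: [0.5412, 0.3519, 0.0342]
tcp_rot: [0.179, -3.136, 0.0]
ft_force: [0.7, -0.2, -0.7]
finger_gap: 0.0068
grip_force: 20.0
```

```bash
python3 - <<'E'
from h import *
to(*bay(.003,.109),.0315,96.5)
E
```

```text
t 32.08 pos [0.5412 0.3519 0.0342] yang 96.5 -> row [ 0.07 -0.12  0.27] 0.0 dist 0.003 tilt [-0. -0. -1.]
```

>>> {"name": "move_arm", "arguments": {"rows": [0.05,-0.1,0.05,0,0.05,-0.1,0.1,0,0.05,-0.1,0.15,0,0.05,-0.1,0.2,0,0.05,-0.1,0.23,0,0.05,-0.1,0.26,0,0.05,-0.1,0.26,0,0.05,-0.1,0.26,0]}}

```text
t: 32.75
tool_pos: [0.541, 0.3509, 0.0318]
tcp_rot: [0.179, -3.136, 0.0]
ft_force: [-0.1, 0.1, -0.7]
finger_gap: 0.0069
grip_force: 20.0
```

>>> {"name": "move_arm", "arguments": {"rows": [0,0,0,0,0,0,0,0,0,0,0,0,0,0,0,0,0,0,0,0,0,0,0,0,0,0,0,0,0,0,0,0], "grip": -0.4}}

```text
t: 33.42
tool_pos: [0.541, 0.3509, 0.0319]
tcp_rot: [-0.179, 3.136, 0.0]
ft_force: [0.2, -0.4, -0.6]
finger_gap: 0.0259
grip_force: 0.0
```

>>> {"name": "move_arm", "arguments": {"rows": [0,0,-1,0,0,0,-2.5,0,0,0,-4.5,0,0,0,-6.5,0,0,0,-9,0,0,0,-11.5,0,0,0,-14,0,0,0,-14,0]}}

```text
t: 34.08
tool_pos: [0.5444, 0.3527, 0.1808]
tcp_rot: [-0.178, 3.125, 0.007]
ft_force: [1.1, 0.7, 1.1]
finger_gap: 0.0261
grip_force: 0.0
```

>>> {"name": "move_arm", "arguments": {"rows": [0,-3.5,0,0,0,-7,0,0,0,-10,0,0,0,-11,0,0,0,-11,0,0,0,-11,0,0,0,-11,0,0,0,-11,0,0]}}

```text
t: 34.75
tool_pos: [0.5533, 0.243, 0.1721]
tcp_rot: [-0.181, 3.136, 0.001]
ft_force: [-0.4, 0.0, -0.2]
finger_gap: 0.0262
grip_force: 0.0
```

```bash
python3 - <<'E'
from h import *
wrist("fin")
d=np.load("fin.npz")
to(*W,.17,96.5)
E
```

```text
t 34.8 pos [0.5532 0.2429 0.1719] yang 96.6 -> row [ 0.33 -0.06  0.19] 0.02 dist 0.004 tilt [ 0.  0. -1.]
```

View pics/fin.png

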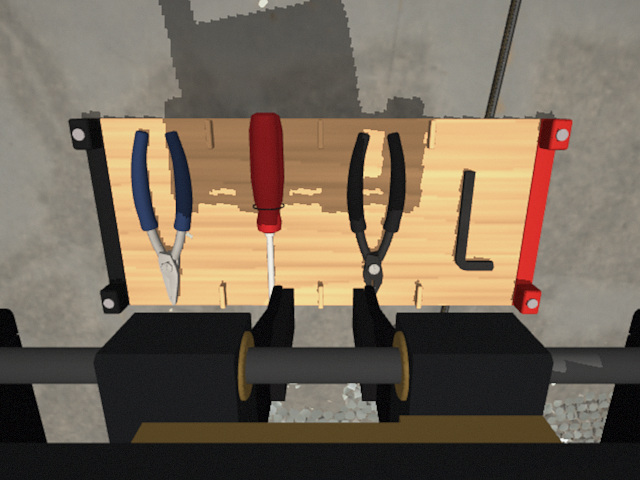

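All four lie flat: pliers ~(160,220), driver (267,175), nippers (375,210), hex key (465,220). Check against rack corners in the same view.

```bash
python3 - <<'E'
from h import *
d=np.load("fin.npz");K=d["camera_matrix"];c=d["c2w"]
q=cast([(103,119),(540,119),(517,305),(127,305)],K,c,.006);print("rack",q.mean(0).round(4))
v=q[1]-q[0]+q[2]-q[3];a=np.arctan2(v[1],v[0])-np.pi/2;print(np.degrees(a))
M=np.array([[np.cos(a),-np.sin(a)],[np.sin(a),np.cos(a)]])
for n,px,z in(("pliers",[(156,133),(172,303)],.012),("driver",[(265,113),(271,292)],.018),("nippers",[(377,134),(373,270)],.012),("hex",[(469,171),(460,269),(493,265)],.011),
 ("ridges",[(210,133),(320,133),(431,133),(222,293),(320,293),(419,293)],.014)):
    print(n,((cast(px,K,c,z)-q.mean(0))@M*1000).round(1).tolist())
E
```

```text
rack [0.5497 0.2421]
6.633647840935771
pliers [[-65.2, -119.1], [69.8, -123.0]]
driver [[-78.9, -39.4], [57.1, -40.6]]
nippers [[-64.5, 39.7], [40.7, 40.8]]
hex [[-37.9, 109.2], [40.3, 110.6], [36.9, 136.6]]
ridges [[-65.3, -79.8], [-65.3, -1.3], [-65.3, 77.9], [59.9, -80.7], [59.9, -1.6], [59.9, 78.5]]
```

```bash
python3 -c "
from bench import ticket
print(ticket.sign_off())"
```

```text
the job is handed in; nothing more can be done
None
```

All four tools are in the wooden rack in reverse order (from the red end: hex key, nippers, screwdriver, pliers), flat, within about 2 mm of their bay centres and 2° of straight by the last wrist image, and the job is handed in at about 35 s.

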